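# Heft the two like dumbbells and hold up the heavier

### The job

Of the four vinyl dumbbells in the rack, two are of the same middle size but one of those two is filled heavier, which only shows in the lifting: lift each of these two by its handle clear of the rack in turn, feel which weighs more, and lower the lighter one gently back into its own saddle. Finish while holding the heavier one up over the rack by its handle, still and level, at least 15 cm above the shelf, for the trainee to take. Leave the small and the large dumbbell and everything else on the shelf where they are, and never let a dumbbell drop.

Things in the scene. Friction and masses are not known exactly. Their poses are not given: they have to be found in the camera images.
- rack: Low rack fixed on the shelf, 390 mm along its y, 186 mm along x; origin under its centre at shelf level. Two rails along y, 98 mm apart inside, tops 20 mm up, carry the heads; under the handles it is open. Saddle centres at x 0, y -142.5, -47.5, 47.5, 142.5 mm, parted on the rails by fins 36 mm high. Handles lie along the rack's x within 4 degrees.
- dumbbell_1_grip (a point): Hex dumbbell, small, middle or large (told by sight or height), lying in a saddle; the point is the centre of its handle, x along the handle. Small/middle/large, mm: head across flats 42/56/72, overall length 142/166/190, handle diameter 22/26/30, free handle length 86/90/94, this point above the shelf 41/48/56. Two are middle: 0.4 to 1 kg, 0.2 kg or more apart, each in any saddle.
- dumbbell_2_grip (a point): Hex dumbbell, small, middle or large (told by sight or height), lying in a saddle; the point is the centre of its handle, x along the handle. Small/middle/large, mm: head across flats 42/56/72, overall length 142/166/190, handle diameter 22/26/30, free handle length 86/90/94, this point above the shelf 41/48/56. Two are middle: 0.4 to 1 kg, 0.2 kg or more apart, each in any saddle.
- dumbbell_3_grip (a point): Hex dumbbell, small, middle or large (told by sight or height), lying in a saddle; the point is the centre of its handle, x along the handle. Small/middle/large, mm: head across flats 42/56/72, overall length 142/166/190, handle diameter 22/26/30, free handle length 86/90/94, this point above the shelf 41/48/56. Two are middle: 0.4 to 1 kg, 0.2 kg or more apart, each in any saddle.
- dumbbell_4_grip (a point): Hex dumbbell, small, middle or large (told by sight or height), lying in a saddle; the point is the centre of its handle, x along the handle. Small/middle/large, mm: head across flats 42/56/72, overall length 142/166/190, handle diameter 22/26/30, free handle length 86/90/94, this point above the shelf 41/48/56. Two are middle: 0.4 to 1 kg, 0.2 kg or more apart, each in any saddle.
- shaker_mid (a point): Shaker bottle with twist cap, 96 mm wide, 208 mm tall, upright on the shelf past one end of the rack; the point is half-way up its axis. Bystander.
- kettlebell_mid (a point): Small vinyl kettlebell, 116 mm wide, 165 mm tall, upright past the other end of the rack; the point is half-way up its axis. Bystander.
- collar: Steel spring collar lying on the shelf, ring 66 mm across and 30 mm tall with two grips reaching to 80 mm along its +x; origin in the ring's centre at shelf level. Bystander.
- chalk_tin: Round aluminium tin, 71 mm across, 45 mm tall; origin under its centre. Bystander.
- stopwatch: Stopwatch lying flat, 54 mm across, 14 mm thick; origin under its centre. Bystander.
Things that resemble listed ones, but are neither listed nor needed, are in the scene too. What is shaped like the part that bears dumbbell_1_grip but pink is not meant.

How it is judged:
By the outcome, as a careful person would: the job done as asked, in the order asked, and still so for the second after the job is handed in, while the arm keeps its last pose, push and grip.
It also fails if it takes over 61 s, if anything falls off the work surface, if the arm or the gripper's body presses on something with over 40 N, if the wrist force passes 120 N, or if a joint passes its speed limit or range.

### The arm

A 6-joint arm with a two-finger parallel gripper is mounted at the origin on the work surface. World frame = base frame: x ahead of the robot, y to its left, z up, the work surface at z = 0. Lengths are in m, angles in rad, forces in N, time in s.
With the tool pointing down it reaches from about 0.425 to 0.95 m from the base axis. Payload 3.5 kg.
Tool frame: the origin (TCP) lies midway between the tips of the shut fingers; the grasp point (between the pads) lies 19 mm behind it; z points along the fingers, y is the direction in which the jaws open and shut (so a half turn about z gives the same grasp; the last joint's range is limited). The gripper opens to 85 mm and grips with 20 to 120 N. Pads are 22 mm wide; open, the fingers measure 114 mm over their backs; the gripper's body (76 mm by 85 mm) begins 54 mm behind the grasp point. The pads swing forward as they close: fully open they stand 13 mm farther back than shut.
Start: joints at [-1.369, 0.286, 1.577, -0, 1.279, -0.15], TCP at [0.233, -0.634, 0.231] pointing down, gripper open.
Joint ranges: [-2.77, 2.77], [-0.9, 2.22], [0.21, 2.48], [-1.53, 4.67], [0.24, 2.81], [-2.84, 2.84]. Speed limits (rad/s): [2.79, 2.79, 3.14, 3.14, 3.14, 3.14].

### API

Orientations are given as a unit quaternion [x, y, z, w].
In Python, from plant import * gives the robot as it stands.
- The arm moves only by the shell command python3 -m jog 'ROWS' [FORCE]. ROWS is a JSON object of lists of equal length, an entry for each row: "travel": the shift along the world's x, y, z in mm, a list of three; "dr": the turn, a rotation vector about the world's x, y, z in degrees, a list of three; "jaw": the closure in counts, from 0 (fully open) to 255 (shut). In form: {"travel": [[x, y, z], ...], "dr": [[wx, wy, wz], ...], "jaw": [jaw, ...]}. A call has 1 to 5 rows; each row shifts and turns the commanded pose from where the row before left it; what a row does not reach is not made up. A row lasts 1/12 s, in which the tool goes at most 41.7 mm and 7.16 degrees, less where a joint would pass 70% of its speed; a pose out of reach is approached as far as the arm can. A call is refused whole if a number of a shift passes 41.7 or a number of a turn 7.16, either way. A call with a gripper value outside its range is refused whole. The fingers move at their own pace and stop on an object; FORCE is the grip in N (left out, the last holds). Time passes only in rows, so rows that do not move let the fingers close. It gives the time, the measured TCP pose, the force and the opening at its end, in the units of the state.
- get_state(): the state, without advancing time (a new reading comes with each control period).
- read_camera(name): name is "side" or "top" or "wrist"; returns the picture (400x640x3 uint8, red, green, blue); there is no depth.
- camera_info(name): a dict with "K" (3x3 intrinsics, pixels), "k1" (the pictures are not rectified: a ray, as slopes to the right and down, at radius r is drawn at 1 + k1 r^2 times it, then the intrinsics apply), "R" (3x3) and "t" (3): a world point X has camera coordinates R X + t; the wrist camera has in their place "mount" (4x4, takes a point from camera to tool coordinates, whose origin is the TCP and whose axes are the flange's). Camera axes: x right, y down, z forward; pixel columns grow to the right and rows downward; lengths in m; the calibration is good to about 2 mm. A picture is of the moment at which its call begins: read the wrist's pose just before it. camera_info takes no time and is no camera call.
- sign_off(): hands the job in, once; it reports no verdict.
The state is a dict: "time": time; "qpos": joint angles; "dq": joint speeds; "joint_efforts": joint torques, N m; "eef_pos": TCP position; "tcp_rot": TCP orientation; "contact_force": force on the tool from outside, world axes, zero at the start; "wrist_torque": the same for the moment, N m; "opening": opening from 0.0 (shut) to 1.0 (fully open).
Only numpy, scipy, OpenCV 4.12 (cv2) and the standard library are available. Lean on these libraries where they do the work, as an engineer would, in place of code of your own. Each camera call takes 0.05 s, during which the arm holds its last target. There are 200 camera calls.

## Working session

There is one attempt and no reset: what is moved stays moved. The work goes in short steps, Python scripts to look and compute and a shell command to move; the robot and the scene stay as the last step left them, time stands still between calls to the robot, and variables do not carry over. Pictures are saved under pics/ and viewed, about 8 in all and at most 12, crops included, and the job is handed in when it is done.

```bash
ls; mkdir -p pics; cat > h.py <<'E'
from plant import *
import numpy as np, cv2, json
def ci(n):
    c=camera_info(n); return c
def proj(n,X):
    c=camera_info(n); p=np.array(c["R"])@np.array(X)+c["t"]; s=p[:2]/p[2]; s=s*(1+c["k1"]*(s@s)); K=np.array(c["K"]); return K[:2,:2]@s+K[:2,2]
def ray(n,uv):
    c=camera_info(n); K=np.array(c["K"]); d=np.linalg.solve(K[:2,:2],np.array(uv,float)-K[:2,2]); s=d.copy()
    for _ in range(30): s=d/(1+c["k1"]*(s@s))
    R=np.array(c["R"]); o=-R.T@np.array(c["t"]); return o,R.T@np.r_[s,1]
def atz(n,uv,z):
    o,d=ray(n,uv); return o+d*(z-o[2])/d[2]
E
python3 - <<'E'
from h import *
for n in("top","side"):
    cv2.imwrite(f"pics/{n}0.png",read_camera(n)[:,:,::-1]); c=camera_info(n); print(n,-np.array(c["R"]).T@np.array(c["t"]),c["K"][0][0],c["k1"])
print(get_state())
print(camera_info("wrist"))
E
```

```text
pics
top [0.43410662 0.02565645 1.19875813] 513.7872365023401 0.017303250674874857
side [-0.07466537  0.67721859  0.72670263] 501.3899064819954 0.05271670194224821
{'time': 0.1, 'qpos': array([-1.36898264e+00,  2.87101924e-01,  1.57804712e+00, -9.96473448e-06,
        1.27860762e+00, -1.49990137e-01]), 'dq': array([ 0.0005311 , -0.00260862, -0.00191642, -0.00040662, -0.00101248,
       -0.00029888]), 'joint_efforts': array([ 9.04659792e-04, -4.07294941e+01, -2.93698132e+01, -1.70686926e-04,
        3.41335632e-03,  2.86850160e-06]), 'eef_pos': array([ 0.23250901, -0.63304928,  0.23005999]), 'tcp_rot': array([ 9.84568279e-01,  1.74997521e-01, -3.28015214e-05, -1.08151628e-03]), 'contact_force': array([ 0.1202917 , -0.49695185, -0.34155011]), 'wrist_torque': array([0.02699017, 0.00850123, 0.00928892]), 'opening': 0.9985292930245583}
{'K': array([[290.92603101,   0.        , 323.68249393],
       [  0.        , 290.92603101, 198.61647253],
       [  0.        ,   0.        ,   1.        ]]), 'k1': 0.011809814814923337, 'mount': array([[ 8.19066718e-04, -9.45704213e-01, -3.25027493e-01,
         8.52570100e-02],
       [ 9.99999661e-01,  8.00565695e-04,  1.90654920e-04,
        -8.75302081e-05],
       [ 7.99027001e-05, -3.25027539e-01,  9.45704548e-01,
        -1.41779094e-01],
       [ 0.00000000e+00,  0.00000000e+00,  0.00000000e+00,
         1.00000000e+00]])}
```

View pics/top0.png

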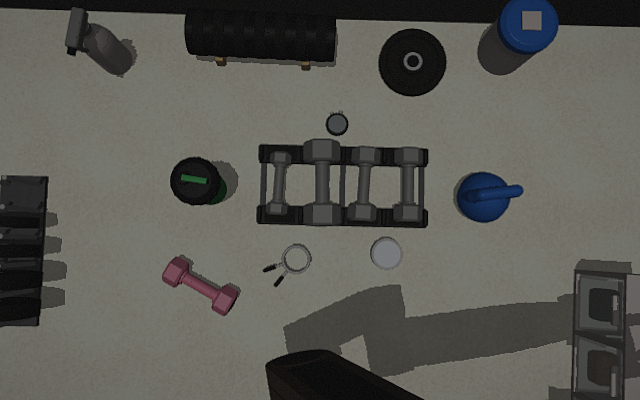

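View pics/side0.png

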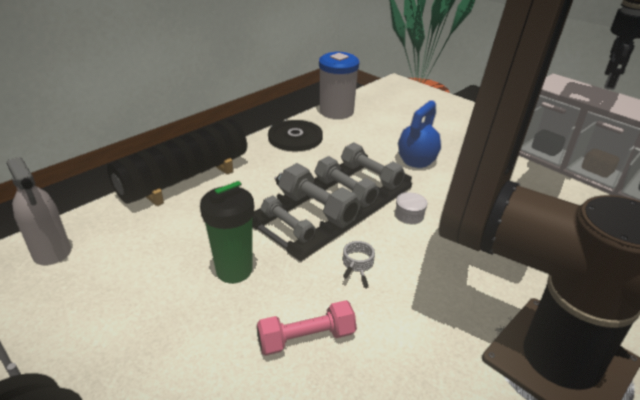

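Top view: the dumbbells from left to right are small (279,183), large (322,182), middle (364,183) and middle (408,183). Lookalikes are the pink one (200,285) and the foam roller (262,37), both excluded. Candidates are the two right-hand saddles, so I'll check them in a crop.

```bash
python3 - <<'E'
from h import *
im=cv2.imread("pics/top0.png")[130:240,250:440]
im=cv2.resize(im,None,fx=4,fy=4,interpolation=cv2.INTER_CUBIC); im=cv2.convertScaleAbs(im,alpha=2)
cv2.imwrite("pics/crop.png",im)
# rack corners at z=.036/.02
for uv in [(259,146),(428,150),(427,227),(257,224)]: print(uv,atz("top",uv,.02).round(4))
for uv in [(279,183),(322,182),(364,183),(408,183)]: print(uv,atz("top",uv,.05).round(4))
E
```

```text
(259, 146) [0.6547 0.1576 0.02  ]
(428, 150) [ 0.6557 -0.2349  0.02  ]
(427, 227) [ 0.4768 -0.234   0.02  ]
(257, 224) [0.4739 0.1561 0.02  ]
(279, 183) [0.5662 0.1066 0.05  ]
(322, 182) [0.571 0.01  0.05 ]
(364, 183) [ 0.5712 -0.0846  0.05  ]
(408, 183) [ 0.5737 -0.1838  0.05  ]
```

View pics/crop.png

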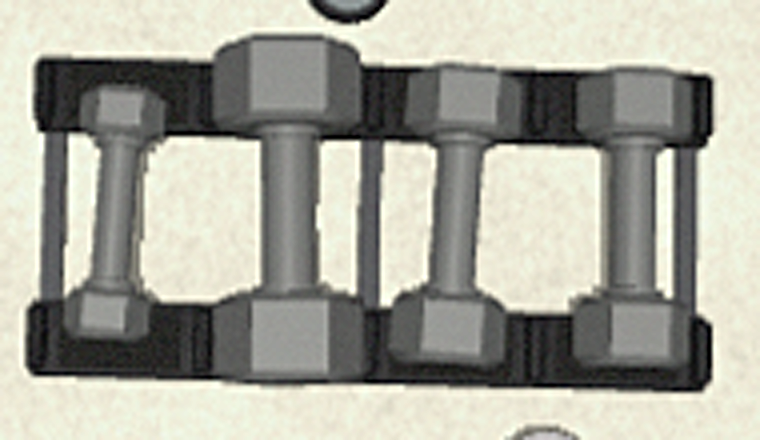

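```bash
python3 - <<'E'
from h import *
f=lambda x,y:(250+(x-1.5)/4,130+(y-1.5)/4)
for nm,a,b,c,d in [("A",(460,140),(452,292),(467,88),(445,326)),("B",(634,142),(633,290),(643,95),(640,333))]:
    for z,p,q in((.050,a,b),(.076,c,d)):
        P,Q=atz("top",f(*p),z),atz("top",f(*q),z); m=(P+Q)/2; e=P-Q
        print(nm,z,m.round(4),np.degrees(np.arctan2(e[1],e[0])).round(2),np.linalg.norm(e).round(4))
E
```

```text
A 0.05 [ 0.5699 -0.0838  0.05  ] -1.97 0.0862
A 0.076 [ 0.572  -0.0812  0.076 ] -4.22 0.1325
B 0.05 [ 0.5724 -0.1838  0.05  ] 0.25 0.0839
B 0.076 [ 0.5707 -0.1834  0.076 ] -0.1 0.1319
```

```bash
R='{"travel":[[21,34,0],[21,34,0],[21,34,0],[21,34,0],[21,34,0]],"dr":[[0,0,-1.3],[0,0,-1.3],[0,0,-1.3],[0,0,-1.3],[0,0,-1.3]],"jaw":[0,0,0,0,0]}'; python3 -m jog '{"travel":[[21,34,0],[21,34,0],[21,34,0],[21,34,0],[21,34,0]],"dr":[[0,0,-1.3],[0,0,-1.3],[0,0,-1.3],[0,0,-1.3],[0,0,-1.3]],"jaw":[0,0,0,0,0]}' 80; python3 -m jog '{"travel":[[21,34,0],[21,34,0],[21,34,0],[21,34,0],[21,34,0]],"dr":[[0,0,-1.3],[0,0,-1.3],[0,0,-1.3],[0,0,-1.3],[0,0,-1.3]],"jaw":[0,0,0,0,0]}'
```

```text
time: 0.52
eef_pos: [0.338, -0.4617, 0.2306]
tcp_rot: [0.993, 0.118, -0.0, -0.001]
contact_force: [0.5, -1.0, -0.2]
opening: 0.999
time: 0.93
eef_pos: [0.443, -0.2916, 0.2309]
tcp_rot: [0.998, 0.062, -0.0, -0.0]
contact_force: [0.7, -0.8, -1.0]
opening: 1.0
```

```bash
python3 -m jog '{"travel":[[26,21.6,0],[26,21.6,0],[26,21.6,0],[26,21.6,0],[24,21.6,0]],"dr":[[0,0,-1.4],[0,0,-1.4],[0,0,-1.4],[0,0,-1.4],[0,0,-1.5]],"jaw":[0,0,0,0,0]}'; python3 -m jog '{"travel":[[0,0,-25],[0,0,-25],[0,0,0]],"dr":[[0,0,0],[0,0,0],[0,0,0]],"jaw":[0,0,0]}'
python3 - <<'E'
from h import *
s=get_state(); print(s["eef_pos"],s["tcp_rot"],s["contact_force"],s["wrist_torque"])
im=read_camera("wrist")[:,:,::-1].copy()
from scipy.spatial.transform import Rotation as Ro
M=np.array(camera_info("wrist")["mount"]);K=np.array(camera_info("wrist")["K"]);k1=camera_info("wrist")["k1"]
R=Ro.from_quat(s["tcp_rot"]).as_matrix()
def pj(X):
    t=R.T@(np.array(X)-s["eef_pos"]); c=M[:3,:3].T@(t-M[:3,3]); q=c[:2]/c[2]; q=q*(1+k1*(q@q)); return (K[:2,:2]@q+K[:2,2])
# overlay predicted handle axes (top line, z=.061)
for (x,y,a) in((.571,-.0835,-3),(.572,-.1836,0)):
    e=np.array([np.cos(np.radians(a)),np.sin(np.radians(a)),0])*.045; m=np.array([x,y,.061])
    p,q=pj(m-e),pj(m+e); print(p,q); cv2.line(im,tuple(p.astype(int).tolist()),tuple(q.astype(int).tolist()),(0,0,255),1)
cv2.imwrite("pics/w1.png",im)
E
```

```text
time: 1.35
eef_pos: [0.5716, -0.1841, 0.2308]
tcp_rot: [1.0, 0.0, -0.0, -0.0]
contact_force: [0.8, -0.9, 0.6]
opening: 1.004
time: 1.6
eef_pos: [0.5677, -0.1832, 0.1749]
tcp_rot: [1.0, 0.001, -0.005, -0.003]
contact_force: [-0.6, -0.2, -1.2]
opening: 1.001
[ 0.56769608 -0.18319196  0.17488042] [ 0.99998301  0.00120873 -0.00506509 -0.00261822] [-0.55812136 -0.20006169 -1.17296339] [8.03486839e-05 3.60556678e-02 3.33064171e-02]
[219.77714283 234.66055467] [213.13031335 141.52606963]
[325.11258338 234.31165087] [325.61654558 140.84956239]
```

View pics/w1.png

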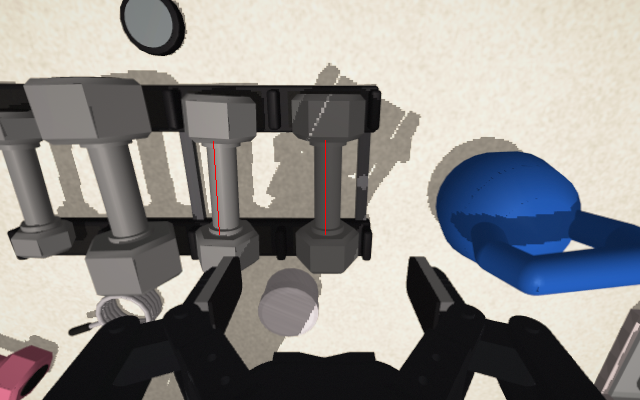

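The wrist view confirms B (red line lies on the handle at ~(327,190)) and shows A at ~(226,190), a few px right of its prediction. I'll settle and measure both at axis height before descending.

```bash
python3 -m jog '{"travel":[[0,0,0],[0,0,0],[0,0,0]],"dr":[[0,0,0],[0,0,0],[0,0,0]],"jaw":[0,0,0]}'
cat >> h.py <<'E'
from scipy.spatial.transform import Rotation as Ro
def wat(s,uv,z):
    i=camera_info("wrist");M=np.array(i["mount"]);K=np.array(i["K"]); d=np.linalg.solve(K[:2,:2],np.array(uv,float)-K[:2,2]); q=d.copy()
    for _ in range(30): q=d/(1+i["k1"]*(q@q))
    R=Ro.from_quat(s["tcp_rot"]).as_matrix(); o=R@M[:3,3]+s["eef_pos"]; v=R@M[:3,:3]@np.r_[q,1]; return o+v*(z-o[2])/v[2]
E
python3 - <<'E'
from h import *
s=get_state(); print(s["eef_pos"],s["tcp_rot"],s["contact_force"])
im=read_camera("wrist")[:,:,::-1].copy(); cv2.imwrite("pics/w2.png",cv2.convertScaleAbs(cv2.resize(im[80:280,170:380],None,fx=3.5,fy=2.9,interpolation=cv2.INTER_CUBIC),alpha=1.6))
E
```

```text
time: 1.9
eef_pos: [0.5714, -0.1865, 0.1835]
tcp_rot: [1.0, 0.0, 0.002, 0.001]
contact_force: [0.3, -0.5, -0.2]
opening: 1.0
[ 0.57140068 -0.18650675  0.18347527] [9.99998500e-01 1.41731321e-04 1.53873749e-03 7.82999544e-04] [ 0.26736135 -0.466988   -0.22969333]
```

View pics/w2.png

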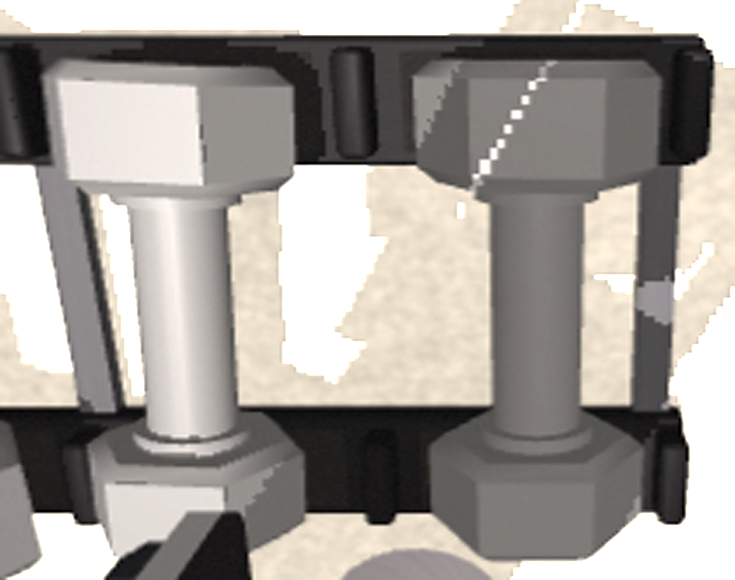

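```bash
python3 - <<'E'
from h import *
s=get_state(); print(s["eef_pos"],s["tcp_rot"])
s["eef_pos"]=np.array([ 0.5714,-0.1865,0.1835]); s["tcp_rot"]=np.array([9.99998500e-01,1.417e-04,1.5387e-03,7.83e-04])
f=lambda x,y:(170+(x-1)/3.5,80+(y-1)/2.9)
for a,b in(((179,203),(192,436)),((537,203),(535.5,436))):
    P,Q=wat(s,f(*a),.048),wat(s,f(*b),.048); e=P-Q; print(((P+Q)/2).round(4),np.degrees(np.arctan2(e[1],e[0])).round(2),np.linalg.norm(e).round(4))
E
```

```text
[ 0.57129614 -0.18645021  0.18331808] [9.99998689e-01 1.21549081e-04 1.43656405e-03 7.37268288e-04]
[ 0.5689 -0.0855  0.048 ] -3.81 0.084
[ 0.569  -0.1854  0.048 ] -0.28 0.084
```

```bash
python3 -m jog '{"travel":[[0,0,-20],[0,0,-25],[0,0,-25],[0,0,-20],[0,0,-10]],"dr":[[0,0,0],[0,0,0],[0,0,0],[0,0,0],[0,0,0]],"jaw":[0,0,0,0,0]}'; python3 -m jog '{"travel":[[0,0,0],[0,0,0],[0,0,0],[0,0,0]],"dr":[[0,0,0],[0,0,0],[0,0,0],[0,0,0]],"jaw":[0,0,0,0]}'
```

```text
time: 2.37
eef_pos: [0.5694, -0.1854, 0.0793]
tcp_rot: [1.0, 0.0, -0.001, -0.001]
contact_force: [-1.0, 0.1, -0.6]
opening: 0.998
time: 2.7
eef_pos: [0.572, -0.1864, 0.0836]
tcp_rot: [1.0, 0.0, 0.002, 0.001]
contact_force: [-0.6, -0.5, -0.1]
opening: 1.002
```

```bash
python3 -m jog '{"travel":[[-1,1,-15],[0,0,-15],[0,0,-14],[0,0,-10],[0,0,0]],"dr":[[0,0,0],[0,0,0],[0,0,0],[0,0,0],[0,0,0]],"jaw":[0,0,0,0,0]}' 30; python3 -m jog '{"travel":[[0,0,0],[0,0,0],[0,0,0]],"dr":[[0,0,0],[0,0,0],[0,0,0]],"jaw":[0,0,80]}'; python3 -m jog '{"travel":[[0,0,0],[0,0,0],[0,0,0],[0,0,0],[0,0,0]],"dr":[[0,0,0],[0,0,0],[0,0,0],[0,0,0],[0,0,0]],"jaw":[150,255,255,255,255]}'; python3 -m jog '{"travel":[[0,0,0],[0,0,0],[0,0,0],[0,0,0],[0,0,0]],"dr":[[0,0,0],[0,0,0],[0,0,0],[0,0,0],[0,0,0]],"jaw":[255,255,255,255,255]}' 90
```

```text
time: 3.12
eef_pos: [0.5682, -0.1839, 0.0251]
tcp_rot: [1.0, 0.0, -0.002, -0.001]
contact_force: [0.4, -0.4, -0.5]
opening: 1.0
time: 3.37
eef_pos: [0.5705, -0.1851, 0.0284]
tcp_rot: [1.0, 0.0, 0.001, 0.0]
contact_force: [0.6, 0.4, -0.3]
opening: 0.884
time: 3.78
eef_pos: [0.57, -0.1855, 0.0279]
tcp_rot: [1.0, 0.001, 0.0, 0.001]
contact_force: [-0.7, -3.7, 0.5]
opening: 0.287
time: 4.2
eef_pos: [0.5701, -0.1855, 0.0281]
tcp_rot: [1.0, 0.001, 0.001, 0.001]
contact_force: [-0.6, -4.7, 4.8]
opening: 0.276
```

```bash
python3 -m jog '{"travel":[[0,0,3],[0,0,6],[0,0,9],[0,0,12],[0,0,15]],"dr":[[0,0,0],[0,0,0],[0,0,0],[0,0,0],[0,0,0]],"jaw":[255,255,255,255,255]}'; python3 -m jog '{"travel":[[0,0,18],[0,0,18],[0,0,15],[0,0,10],[0,0,5]],"dr":[[0,0,0],[0,0,0],[0,0,0],[0,0,0],[0,0,0]],"jaw":[255,255,255,255,255]}';python3 -m jog '{"travel":[[0,0,0],[0,0,0],[0,0,0],[0,0,0],[0,0,0]],"dr":[[0,0,0],[0,0,0],[0,0,0],[0,0,0],[0,0,0]],"jaw":[255,255,255,255,255]}';for i in 1 2 3; do python3 -m jog '{"travel":[[0,0,0],[0,0,0],[0,0,0]],"dr":[[0,0,0],[0,0,0],[0,0,0]],"jaw":[255,255,255]}'; python3 -c "
from h import *
s=get_state(); print(s['contact_force'],s['wrist_torque'],s['joint_efforts'][1:3])"; done
```

```text
time: 4.62
eef_pos: [0.5678, -0.1831, 0.0708]
tcp_rot: [1.0, 0.001, -0.002, -0.001]
contact_force: [0.6, 0.0, -8.6]
opening: 0.276
time: 5.03
eef_pos: [0.5702, -0.1846, 0.1404]
tcp_rot: [1.0, 0.001, 0.001, 0.0]
contact_force: [0.3, -0.7, -9.2]
opening: 0.276
time: 5.45
eef_pos: [0.569, -0.1843, 0.137]
tcp_rot: [1.0, 0.0, -0.001, -0.001]
contact_force: [-0.7, -0.5, -8.5]
opening: 0.279
time: 5.7
eef_pos: [0.5696, -0.1846, 0.1381]
tcp_rot: [1.0, 0.0, -0.0, -0.0]
contact_force: [0.5, 0.3, -8.5]
opening: 0.279
[ 0.54069251  0.28632657 -8.46252431] [-0.01837574 -0.03219997 -0.00734408] [-40.52410841 -31.21577024]
time: 5.95
eef_pos: [0.5696, -0.1847, 0.1383]
tcp_rot: [1.0, 0.0, 0.0, -0.0]
contact_force: [-0.0, -0.4, -8.6]
opening: 0.279
[-0.02909375 -0.446219   -8.61451399] [-0.00208904  0.04044245 -0.04886416] [-40.58165431 -31.29153013]
time: 6.2
eef_pos: [0.5696, -0.1847, 0.1383]
tcp_rot: [1.0, 0.0, -0.0, 0.0]
contact_force: [-0.5, -0.2, -9.5]
opening: 0.278
[-0.49764254 -0.18219654 -9.51149939] [ 0.02267356  0.01475744 -0.02994635] [-40.60827613 -31.30534172]
```

B weighs about 8.8 N (0.9 kg). I'll lower it along the same path and then lift A.

```bash
python3 -m jog '{"travel":[[0,0,-10],[0,0,-18],[0,0,-18],[0,0,-18],[0,0,-14]],"dr":[[0,0,0],[0,0,0],[0,0,0],[0,0,0],[0,0,0]],"jaw":[255,255,255,255,255]}'; python3 -m jog '{"travel":[[0,0,-9],[0,0,-6],[0,0,-3],[0,0,-2],[0,0,0]],"dr":[[0,0,0],[0,0,0],[0,0,0],[0,0,0],[0,0,0]],"jaw":[255,255,255,255,255]}';python3 -m jog '{"travel":[[0,0,-2],[0,0,-2],[0,0,-2],[0,0,-2],[0,0,0]],"dr":[[0,0,0],[0,0,0],[0,0,0],[0,0,0],[0,0,0]],"jaw":[255,255,255,255,255]}';python3 -m jog '{"travel":[[0,0,-1.5],[0,0,-1],[0,0,-1],[0,0,-0.5],[0,0,0]],"dr":[[0,0,0],[0,0,0],[0,0,0],[0,0,0],[0,0,0]],"jaw":[255,255,255,255,255]}'
```

```text
time: 6.62
eef_pos: [0.5687, -0.1842, 0.0579]
tcp_rot: [1.0, 0.0, -0.001, -0.001]
contact_force: [-0.6, 0.4, -9.7]
opening: 0.275
time: 7.03
eef_pos: [0.5702, -0.1849, 0.0408]
tcp_rot: [1.0, 0.001, 0.001, 0.0]
contact_force: [-0.6, -0.4, -9.2]
opening: 0.279
time: 7.45
eef_pos: [0.5693, -0.1845, 0.0319]
tcp_rot: [1.0, 0.0, -0.0, -0.0]
contact_force: [0.1, 0.5, -9.3]
opening: 0.278
time: 7.87
eef_pos: [0.5696, -0.1846, 0.0283]
tcp_rot: [1.0, 0.0, -0.0, -0.0]
contact_force: [-0.6, -0.4, -8.5]
opening: 0.276
```

```bash
python3 -m jog '{"travel":[[0,0,-0.5],[0,0,0],[0,0,0]],"dr":[[0,0,0],[0,0,0],[0,0,0]],"jaw":[255,255,255]}'; python3 -m jog '{"travel":[[0,0,-0.5],[0,0,0],[0,0,0]],"dr":[[0,0,0],[0,0,0],[0,0,0]],"jaw":[255,255,255]}';python3 -m jog '{"travel":[[0,0,-0.5],[0,0,0],[0,0,0]],"dr":[[0,0,0],[0,0,0],[0,0,0]],"jaw":[255,255,255]}'
```

```text
time: 8.12
eef_pos: [0.5697, -0.1847, 0.0282]
tcp_rot: [1.0, 0.001, 0.0, 0.0]
contact_force: [-2.7, 0.8, -5.9]
opening: 0.276
time: 8.37
eef_pos: [0.5697, -0.1847, 0.0282]
tcp_rot: [1.0, 0.001, -0.0, 0.0]
contact_force: [-4.4, 1.5, -0.2]
opening: 0.279
time: 8.62
eef_pos: [0.5697, -0.1847, 0.0281]
tcp_rot: [1.0, 0.001, -0.0, -0.0]
contact_force: [-6.1, 1.8, 2.8]
opening: 0.275
```

```bash
python3 -m jog '{"travel":[[0,0,0],[0,0,0],[0,0,0],[0,0,0],[0,0,0]],"dr":[[0,0,0],[0,0,0],[0,0,0],[0,0,0],[0,0,0]],"jaw":[165,140,100,50,0]}' 20; python3 -m jog '{"travel":[[0,0,0],[0,0,0],[0,0,0],[0,0,0],[0,0,0]],"dr":[[0,0,0],[0,0,0],[0,0,0],[0,0,0],[0,0,0]],"jaw":[0,0,0,0,0]}';python3 -m jog '{"travel":[[0,0,15],[0,0,30],[0,0,30],[0,0,25],[0,10,8]],"dr":[[0,0,0],[0,0,0],[0,0,0],[0,0,0],[0,0,0]],"jaw":[0,0,0,0,0]}';python3 -m jog '{"travel":[[0,30,0],[0,30,0],[0,20,0],[0,10,0],[0,0,0]],"dr":[[0,0,-0.9],[0,0,-0.9],[0,0,-0.9],[0,0,-0.9],[0,0,0]],"jaw":[0,0,0,0,0]}';python3 -m jog '{"travel":[[0,0,0],[0,0,0],[0,0,0],[0,0,0],[0,0,0]],"dr":[[0,0,0],[0,0,0],[0,0,0],[0,0,0],[0,0,0]],"jaw":[0,0,0,0,0]}'
python3 - <<'E'
from h import *
s=get_state(); print(s["eef_pos"],s["tcp_rot"],s["contact_force"])
im=read_camera("wrist")[:,:,::-1].copy(); cv2.imwrite("pics/w3.png",im)
E
```

```text
time: 9.03
eef_pos: [0.5704, -0.1851, 0.0274]
tcp_rot: [1.0, 0.0, 0.001, 0.0]
contact_force: [-0.0, 0.1, 0.0]
opening: 0.857
time: 9.45
eef_pos: [0.5696, -0.1846, 0.0268]
tcp_rot: [1.0, 0.0, -0.0, -0.0]
contact_force: [0.7, -1.0, -0.2]
opening: 0.999
time: 9.87
eef_pos: [0.5722, -0.1768, 0.14]
tcp_rot: [1.0, -0.0, 0.004, 0.002]
contact_force: [0.0, -0.4, 0.2]
opening: 0.997
time: 10.28
eef_pos: [0.5686, -0.0816, 0.1334]
tcp_rot: [1.0, -0.03, -0.001, -0.001]
contact_force: [0.7, 0.2, -0.1]
opening: 1.001
time: 10.7
eef_pos: [0.5696, -0.0854, 0.1347]
tcp_rot: [1.0, -0.031, -0.0, 0.0]
contact_force: [-0.3, -0.0, 0.0]
opening: 1.001
[ 0.56962612 -0.08538057  0.13472427] [ 9.99504937e-01 -3.14623514e-02 -2.73966872e-05  2.04167558e-06] [-0.25672976 -0.02128675  0.03085127]
```

View pics/w3.png

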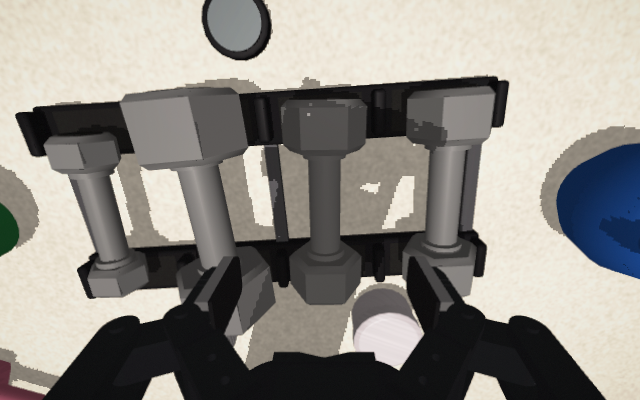

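B sits back in its saddle (handle ~(446,195)). A's handle is centred under the gripper at ~(325,200). Going down on A.

```bash
python3 -m jog '{"travel":[[0,0,-15],[0,0,-25],[0,0,-25],[0,0,-20],[0,0,-10]],"dr":[[0,0,0],[0,0,0],[0,0,0],[0,0,0],[0,0,0]],"jaw":[0,0,0,0,0]}' 30; python3 -m jog '{"travel":[[0,0,-6],[0,0,-4],[0,0,0],[0,0,0],[0,0,0]],"dr":[[0,0,0],[0,0,0],[0,0,0],[0,0,0],[0,0,0]],"jaw":[0,0,0,0,80]}'; python3 -m jog '{"travel":[[0,0,0],[0,0,0],[0,0,0],[0,0,0],[0,0,0]],"dr":[[0,0,0],[0,0,0],[0,0,0],[0,0,0],[0,0,0]],"jaw":[150,255,255,255,255]}'; python3 -m jog '{"travel":[[0,0,0],[0,0,0],[0,0,0],[0,0,0],[0,0,0]],"dr":[[0,0,0],[0,0,0],[0,0,0],[0,0,0],[0,0,0]],"jaw":[255,255,255,255,255]}' 90
```

```text
time: 11.17
eef_pos: [0.5677, -0.0844, 0.0368]
tcp_rot: [1.0, -0.031, -0.002, -0.001]
contact_force: [-0.9, -0.4, 0.2]
opening: 1.001
time: 11.58
eef_pos: [0.5707, -0.085, 0.0312]
tcp_rot: [1.0, -0.031, 0.001, 0.0]
contact_force: [0.4, 0.4, -0.2]
opening: 0.886
time: 12.0
eef_pos: [0.57, -0.0851, 0.0304]
tcp_rot: [1.0, -0.031, 0.0, 0.001]
contact_force: [0.0, -1.8, 2.5]
opening: 0.294
time: 12.42
eef_pos: [0.5702, -0.0851, 0.0306]
tcp_rot: [1.0, -0.031, 0.001, 0.0]
contact_force: [-1.0, -1.1, 5.5]
opening: 0.277
```

```bash
python3 -m jog '{"travel":[[0,0,3],[0,0,6],[0,0,9],[0,0,12],[0,0,15]],"dr":[[0,0,0],[0,0,0],[0,0,0],[0,0,0],[0,0,0]],"jaw":[255,255,255,255,255]}'; python3 -m jog '{"travel":[[0,0,18],[0,0,18],[0,0,15],[0,0,10],[0,0,5]],"dr":[[0,0,0],[0,0,0],[0,0,0],[0,0,0],[0,0,0]],"jaw":[255,255,255,255,255]}';python3 -m jog '{"travel":[[0,0,0],[0,0,0],[0,0,0],[0,0,0],[0,0,0]],"dr":[[0,0,0],[0,0,0],[0,0,0],[0,0,0],[0,0,0]],"jaw":[255,255,255,255,255]}';for i in 1 2 3; do python3 -m jog '{"travel":[[0,0,0],[0,0,0],[0,0,0]],"dr":[[0,0,0],[0,0,0],[0,0,0]],"jaw":[255,255,255]}'; python3 -c "
from h import *
s=get_state(); print(s['contact_force'],s['wrist_torque'],s['joint_efforts'][1:3])"; done
```

```text
time: 12.83
eef_pos: [0.5684, -0.0841, 0.0744]
tcp_rot: [1.0, -0.031, -0.001, -0.001]
contact_force: [0.3, 0.6, -4.7]
opening: 0.275
time: 13.25
eef_pos: [0.5705, -0.0848, 0.1433]
tcp_rot: [1.0, -0.031, 0.002, 0.0]
contact_force: [0.0, -0.2, -4.4]
opening: 0.275
time: 13.67
eef_pos: [0.569, -0.0844, 0.1396]
tcp_rot: [1.0, -0.031, -0.001, -0.0]
contact_force: [1.1, -0.1, -3.9]
opening: 0.276
time: 13.92
eef_pos: [0.5695, -0.0846, 0.1406]
tcp_rot: [1.0, -0.031, -0.0, -0.0]
contact_force: [-0.3, 0.1, -4.7]
opening: 0.277
[-0.27716304  0.09761569 -4.74302337] [-0.01052014  0.06849662  0.04490727] [-35.6863904  -28.91248763]
time: 14.17
eef_pos: [0.5697, -0.0846, 0.1409]
tcp_rot: [1.0, -0.031, 0.0, -0.0]
contact_force: [0.2, -0.0, -5.1]
opening: 0.28
[ 0.16957632 -0.02686655 -5.13349371] [-0.01894288  0.02478928  0.01949432] [-35.72676659 -28.97156417]
time: 14.42
eef_pos: [0.5696, -0.0846, 0.1409]
tcp_rot: [1.0, -0.031, 0.0, 0.0]
contact_force: [-0.4, 0.3, -5.2]
opening: 0.278
[-0.41624655  0.289628   -5.23309846] [-0.02709771 -0.0057538   0.01476359] [-35.75218678 -28.98498416]
```

A weighs about 4.9 N against B's 8.8 N, so A is the lighter one. Lowering it back.

```bash
python3 -m jog '{"travel":[[0,0,-10],[0,0,-18],[0,0,-18],[0,0,-18],[0,0,-14]],"dr":[[0,0,0],[0,0,0],[0,0,0],[0,0,0],[0,0,0]],"jaw":[255,255,255,255,255]}'; python3 -m jog '{"travel":[[0,0,-9],[0,0,-6],[0,0,-3],[0,0,-2],[0,0,0]],"dr":[[0,0,0],[0,0,0],[0,0,0],[0,0,0],[0,0,0]],"jaw":[255,255,255,255,255]}';python3 -m jog '{"travel":[[0,0,-2],[0,0,-2],[0,0,-2],[0,0,-2],[0,0,0]],"dr":[[0,0,0],[0,0,0],[0,0,0],[0,0,0],[0,0,0]],"jaw":[255,255,255,255,255]}';python3 -m jog '{"travel":[[0,0,-1],[0,0,-1],[0,0,-0.5],[0,0,-0.5],[0,0,0]],"dr":[[0,0,0],[0,0,0],[0,0,0],[0,0,0],[0,0,0]],"jaw":[255,255,255,255,255]}';for i in 1; do python3 -m jog '{"travel":[[0,0,-0.5],[0,0,0],[0,0,0]],"dr":[[0,0,0],[0,0,0],[0,0,0]],"jaw":[255,255,255]}'; done
```

```text
time: 14.83
eef_pos: [0.5686, -0.0843, 0.0605]
tcp_rot: [1.0, -0.031, -0.001, -0.0]
contact_force: [-0.2, 0.4, -3.4]
opening: 0.276
time: 15.25
eef_pos: [0.57, -0.0848, 0.0431]
tcp_rot: [1.0, -0.031, 0.0, 0.0]
contact_force: [0.7, 1.2, -4.1]
opening: 0.275
time: 15.67
eef_pos: [0.5693, -0.0845, 0.0344]
tcp_rot: [1.0, -0.031, -0.0, -0.0]
contact_force: [-0.8, 0.6, -4.3]
opening: 0.278
time: 16.08
eef_pos: [0.5696, -0.0846, 0.0317]
tcp_rot: [1.0, -0.031, -0.0, -0.0]
contact_force: [-0.2, -1.2, -4.7]
opening: 0.278
time: 16.33
eef_pos: [0.5696, -0.0846, 0.0313]
tcp_rot: [1.0, -0.031, 0.0, -0.0]
contact_force: [0.2, -0.5, -3.4]
opening: 0.276
```

```bash
python3 -m jog '{"travel":[[0,0,-0.5],[0,0,0],[0,0,0]],"dr":[[0,0,0],[0,0,0],[0,0,0]],"jaw":[255,255,255]}'; python3 -m jog '{"travel":[[0,0,-0.5],[0,0,0],[0,0,0]],"dr":[[0,0,0],[0,0,0],[0,0,0]],"jaw":[255,255,255]}';python3 -m jog '{"travel":[[0,0,-0.3],[0,0,0],[0,0,0]],"dr":[[0,0,0],[0,0,0],[0,0,0]],"jaw":[255,255,255]}'
```

```text
time: 16.58
eef_pos: [0.5696, -0.0846, 0.0308]
tcp_rot: [1.0, -0.031, -0.0, -0.0]
contact_force: [-0.0, 0.8, -4.4]
opening: 0.274
time: 16.83
eef_pos: [0.5697, -0.0847, 0.0307]
tcp_rot: [1.0, -0.031, 0.0, 0.0]
contact_force: [-1.5, 0.8, -1.2]
opening: 0.273
time: 17.08
eef_pos: [0.5697, -0.0847, 0.0307]
tcp_rot: [1.0, -0.031, -0.0, 0.0]
contact_force: [-3.9, 1.1, 2.0]
opening: 0.274
```

Landed. Release, go up, return to B (y −100, yaw +3.6) and grip it.

```bash
python3 -m jog '{"travel":[[0,0,0],[0,0,0],[0,0,0],[0,0,0],[0,0,0]],"dr":[[0,0,0],[0,0,0],[0,0,0],[0,0,0],[0,0,0]],"jaw":[165,140,100,50,0]}' 20; python3 -m jog '{"travel":[[0,0,0],[0,0,0],[0,0,0],[0,0,0],[0,0,0]],"dr":[[0,0,0],[0,0,0],[0,0,0],[0,0,0],[0,0,0]],"jaw":[0,0,0,0,0]}';python3 -m jog '{"travel":[[0,0,15],[0,0,30],[0,0,30],[0,0,25],[0,-10,8]],"dr":[[0,0,0],[0,0,0],[0,0,0],[0,0,0],[0,0,0]],"jaw":[0,0,0,0,0]}';python3 -m jog '{"travel":[[0,-30,0],[0,-30,0],[0,-20,0],[0,-10,0],[0,0,0]],"dr":[[0,0,0.9],[0,0,0.9],[0,0,0.9],[0,0,0.9],[0,0,0]],"jaw":[0,0,0,0,0]}';python3 -m jog '{"travel":[[0,0,0],[0,0,0],[0,0,0],[0,0,0],[0,0,0]],"dr":[[0,0,0],[0,0,0],[0,0,0],[0,0,0],[0,0,0]],"jaw":[0,0,0,0,0]}'
python3 - <<'E'
from h import *
im=read_camera("wrist")[:,:,::-1].copy(); cv2.imwrite("pics/w4.png",im)
E
```

```text
time: 17.5
eef_pos: [0.57, -0.0847, 0.0302]
tcp_rot: [1.0, -0.031, 0.0, 0.0]
contact_force: [0.0, -0.3, 0.6]
opening: 0.857
time: 17.92
eef_pos: [0.5696, -0.0846, 0.03]
tcp_rot: [1.0, -0.031, -0.0, -0.0]
contact_force: [-0.4, 0.1, -0.7]
opening: 1.001
time: 18.33
eef_pos: [0.572, -0.0945, 0.1428]
tcp_rot: [1.0, -0.03, 0.004, 0.001]
contact_force: [0.1, -0.1, 0.7]
opening: 0.999
time: 18.75
eef_pos: [0.569, -0.1873, 0.1369]
tcp_rot: [1.0, -0.001, -0.001, 0.0]
contact_force: [0.2, 0.7, 0.8]
opening: 1.0
time: 19.17
eef_pos: [0.5697, -0.1839, 0.138]
tcp_rot: [1.0, 0.001, -0.0, -0.0]
contact_force: [-0.4, 0.2, 0.3]
opening: 0.999
```

View pics/w4.png

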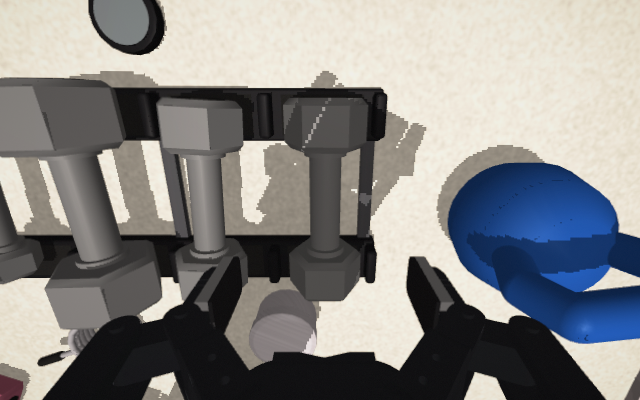

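A is back in its own saddle (~(208,195)) and B is centred under the jaws (~(325,200)).

```bash
python3 -m jog '{"travel":[[0,-1,-15],[0,0,-25],[0,0,-25],[0,0,-20],[0,0,-10]],"dr":[[0,0,0],[0,0,0],[0,0,0],[0,0,0],[0,0,0]],"jaw":[0,0,0,0,0]}' 30; python3 -m jog '{"travel":[[0,0,-8],[0,0,-5],[0,0,0],[0,0,0],[0,0,0]],"dr":[[0,0,0],[0,0,0],[0,0,0],[0,0,0],[0,0,0]],"jaw":[0,0,0,0,80]}'; python3 -m jog '{"travel":[[0,0,0],[0,0,0],[0,0,0],[0,0,0],[0,0,0]],"dr":[[0,0,0],[0,0,0],[0,0,0],[0,0,0],[0,0,0]],"jaw":[150,255,255,255,255]}'; python3 -m jog '{"travel":[[0,0,0],[0,0,0],[0,0,0],[0,0,0],[0,0,0]],"dr":[[0,0,0],[0,0,0],[0,0,0],[0,0,0],[0,0,0]],"jaw":[255,255,255,255,255]}' 90
```

```text
time: 19.63
eef_pos: [0.5679, -0.1844, 0.04]
tcp_rot: [1.0, 0.001, -0.002, -0.001]
contact_force: [0.1, -0.3, -0.5]
opening: 0.996
time: 20.05
eef_pos: [0.5706, -0.1861, 0.0314]
tcp_rot: [1.0, 0.001, 0.001, 0.001]
contact_force: [-0.3, -0.9, 0.0]
opening: 0.88
time: 20.47
eef_pos: [0.5698, -0.1851, 0.0306]
tcp_rot: [1.0, 0.0, 0.0, -0.001]
contact_force: [-0.1, 2.9, 4.2]
opening: 0.288
time: 20.88
eef_pos: [0.57, -0.1853, 0.0309]
tcp_rot: [1.0, 0.0, 0.0, -0.0]
contact_force: [-1.1, 2.8, 4.6]
opening: 0.273
```

```bash
python3 -m jog '{"travel":[[0,0,3],[0,0,6],[0,0,9],[0,0,12],[0,0,15]],"dr":[[0,0,0],[0,0,0],[0,0,0],[0,0,0],[0,0,0]],"jaw":[255,255,255,255,255]}'; python3 -m jog '{"travel":[[0,0,18],[0,0,18],[0,0,18],[0,0,18],[0,0,18]],"dr":[[0,0,0],[0,0,0],[0,0,0],[0,0,0],[0,0,0]],"jaw":[255,255,255,255,255]}';python3 -m jog '{"travel":[[0,0,18],[0,0,15],[0,0,10],[0,0,6],[0,0,3]],"dr":[[0,0,0],[0,0,0],[0,0,0],[0,0,0],[0,0,0]],"jaw":[255,255,255,255,255]}';for i in 1 2 3; do python3 -m jog '{"travel":[[0,0,0],[0,0,0],[0,0,0],[0,0,0],[0,0,0]],"dr":[[0,0,0],[0,0,0],[0,0,0],[0,0,0],[0,0,0]],"jaw":[255,255,255,255,255]}';done
python3 - <<'E'
from h import *
s=get_state(); print(s["tcp_rot"],s["contact_force"],s["wrist_torque"],abs(s["dq"]).max())
a=read_camera("side")[:,:,::-1][40:340,180:480]; b=read_camera("top")[:,:,::-1][110:260,240:440]
b=cv2.resize(b,(400,300)); cv2.imwrite("pics/end.png",np.hstack([a,b]))
E
```

```text
time: 21.3
eef_pos: [0.5681, -0.1851, 0.0739]
tcp_rot: [1.0, 0.0, -0.002, -0.001]
contact_force: [0.2, -1.1, -8.9]
opening: 0.275
time: 21.72
eef_pos: [0.569, -0.1855, 0.1661]
tcp_rot: [1.0, 0.001, -0.0, 0.0]
contact_force: [-0.5, -0.3, -8.6]
opening: 0.279
time: 22.13
eef_pos: [0.5696, -0.1857, 0.218]
tcp_rot: [1.0, 0.0, 0.0, 0.0]
contact_force: [-0.4, 0.0, -7.8]
opening: 0.272
time: 22.55
eef_pos: [0.5692, -0.1855, 0.216]
tcp_rot: [1.0, 0.0, -0.001, -0.0]
contact_force: [-0.4, 1.1, -8.8]
opening: 0.273
time: 22.97
eef_pos: [0.5696, -0.1856, 0.2171]
tcp_rot: [1.0, 0.0, 0.0, 0.0]
contact_force: [-1.1, 0.2, -8.9]
opening: 0.274
time: 23.38
eef_pos: [0.5696, -0.1857, 0.2171]
tcp_rot: [1.0, 0.001, 0.0, 0.0]
contact_force: [-0.4, 0.0, -9.7]
opening: 0.275
[9.99999870e-01 5.08787620e-04 2.05571538e-05 3.18195494e-05] [-4.39342447e-01  8.12834740e-03 -9.65609972e+00] [-0.03598286  0.02065278 -0.02365219] 0.0013856961481946174
```

View pics/end.png

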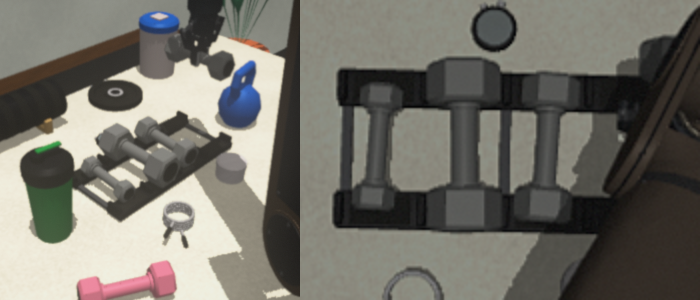

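The heavier dumbbell is held level above its empty saddle. The small, large and lighter middle ones are in their saddles, and the bystanders in view are where they were.

```bash
python3 -c "
from plant import *
print(sign_off())"
```

```text
the job is handed in; nothing more can be done
None
```

The heavier middle dumbbell is being held up over the rack for the trainee, and the job is handed in, at about 23.5 s of the 61 s allowed.

- **Weighing:** The two middle dumbbells were the ones in the two rightmost saddles. The end one read about 8.8 N (0.9 kg) and its neighbour about 4.9 N (0.5 kg), so the end one is the heavier.
- **Setting down:** Each was lowered in small steps until the wrist force showed the rack had taken the weight, then released. The pictures showed both back in their own saddles, and the lighter one is still there.
- **Final hold:** The heavier one is gripped by the handle at 90 N, with the handle about 236 mm above the shelf and its lowest point at about 20 cm. The tool is level within 0.1°, the arm is still, and the wrist force was about 9 N, with no slip seen.
- **Surroundings:** In the last pictures the small and large dumbbells and the visible bystanders had not moved. The arm hid part of the top view at the end, around the kettlebell and the chalk tin, but both look undisturbed in the side view.
- **Disagreement:** My first top-view position for the lighter dumbbell differed by a few millimetres from my first wrist-camera overlay. A second wrist measurement settled it before the grasp. No check failed.

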